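# Run the plant board home into its notches and turn the catch over it

### The arm

A 6-joint arm with a two-finger parallel gripper is mounted at the origin on the work surface. World frame = base frame: x ahead of the robot, y to its left, z up, the work surface at z = 0. Lengths are in mm, angles in rad, forces in N, time in s.
With the tool pointing down it reaches from about 300 to 850 mm from the base axis. Payload 4.2 kg.
Tool frame: the origin (TCP) lies midway between the tips of the shut fingers; the grasp point (between the pads) lies behind it (tcp_to_grasp is the z of the grasp point in the tool frame, in mm); z points along the fingers, y is the line along which they close (so a half turn about z gives the same grasp; the last joint's range is limited). The gripper opens to 91 mm and grips with 3 to 60 N. Pads are 32 mm wide; open, the fingers measure 118 mm over their backs; the gripper's body (76 mm by 178 mm) begins 60 mm behind the grasp point.
Start: joints at [-1.321, 0.32, 1.565, -0, 1.257, -0.02], TCP at [153.262, -554.215, 213.976] pointing down, gripper open.
Joint ranges: [-3.11, 3.11], [-0.84, 2.01], [0.21, 2.61], [-1.34, 4.49], [0.05, 2.63], [-2.56, 2.56]. Speed limits (rad/s): [2.57, 2.57, 3.14, 3.14, 3.14, 3.14].

### API

Orientations are given as a unit quaternion [x, y, z, w].
In Python, from rig import * gives the robot as it stands. The module is installed in compiled form; this text tells all that it offers.
- The arm moves only by the tool apply_moves, never from a script. Its argument "targets" is a list of rows, each a list of 7 numbers: the shift along the world's x, y, z as a fraction of full scale, then the turn, a rotation vector about the world's x, y, z as a fraction of full scale, then the closure, from 0 (fully open) to 1 (shut). In form: [[x, y, z, ax, ay, az, claw], ...]. A call has 1 to 5 rows; each row is the pose to reach, as a shift and turn from the pose commanded when the call began; what a row does not reach only later rows make up. Full scale, the value 1, is 100 mm for a shift and 90 degrees for a turn. A row lasts 1/12 s, in which the tool goes at most 41.7 mm and 7.16 degrees, less where a joint would pass 70% of its speed; a pose out of reach is approached as far as the arm can. A call with a number of a shift or a turn outside -1 to 1 is refused whole. A call with a gripper value outside its range is refused whole. The fingers move at their own pace and stop on an object; "squeeze" is the grip in N (left out, the last holds). Time passes only in rows, so rows that repeat a pose let the fingers close. It gives the time, the measured TCP pose, the force and the opening at its end, in the units of the state.
- read_state(): the state, without advancing time (a new reading comes with each control period).
- grab_frame(name): name is "scene" or "top" or "wrist"; returns a dict with "img" (384x512x3 uint8, blue, green, red), "range_z" (384x512 float32, mm along the optical axis (not along the pixel's ray), 0 where there is no reading), "intrinsics" (3x3 intrinsics, pixels), "rvec" (rotation vector, rad) and "tvec" (3), from world to camera coordinates, as OpenCV has them. Camera axes: x right, y down, z forward; pixel columns grow to the right and rows downward; lengths in mm; the calibration is good to about 2 mm. A picture is of the moment at which its call begins.
- job_done(): hands the job in, once; it reports no verdict.
The state is a dict: "time": time; "joint_pos": joint angles; "qvel": joint speeds; "joint_torque": joint torques, N m; "tcp_pos": TCP position; "tool_rot": TCP orientation; "force": force on the tool from outside, world axes, zero at the start; "moment": the same for the moment, N m; "opening": finger opening in mm.
Only numpy, scipy, OpenCV 4.12 (cv2) and the standard library are available. Lean on these libraries where they do the work, as an engineer would, in place of code of your own. Each camera call takes 0.05 s, during which the arm holds its last target. There are 200 camera calls.

### The job

Push the slatted plant board along its rails, seedling pot and all, until you feel it drop into its locating notches, then push the metal turn-catch round as far as it goes so that it lies across the board and keeps it there. Nothing needs gripping: the board is never lifted off its rails, the seedling pot stays standing on it, and everything else on the ledge stays where it is.

Things in the scene. Friction and masses are not known exactly. Their poses are not given: they have to be found in the camera images.
- stand: Pine plant stand, 180 x 440 x 50 mm, fixed to the ledge. Origin on the ledge under the seat (where the board's middle belongs). y runs along the rails, towards home; x across; z up. Rails, 30 mm high, fill 29 < |x| < 77 mm from y = -270 to +170, no end stop; the gap between is open but for 16 mm high bars at the ends. Fences at |x| = 77 to 90 mm, top z = 50.
- notch_front (a point): Floor, z = 22 mm, of the front notch on the stand's +x side, at x = 65, y = 95 mm of the stand; its twin is at x = -65. Each rail has two notches, 8 mm deep and 26 mm long in y: the front one only in the rail's outer half, where the board's front feet run.
- notch_rear (a point): Floor, z = 22 mm, of the rear notch on the +x side, at x = 41, y = -95 mm of the stand; its twin is at x = -41. It lies only in the rail's inner half, where the rear feet run, so that all four 18 mm long feet drop at once, at home, with 4 mm of play each way in y.
- board: Dark wooden slatted board, 150 (x) x 240 (y) x 12 mm, on four 12 mm high feet; loose, about 0.5 kg. Origin at its middle, level with the feet's undersides; axes as the stand's; top at z = 24. It starts 70 to 140 mm short of home, towards the stand's -y. Riding on the rails its origin is 30 mm above the ledge and its top 4 mm above the fences; home, 22 mm, and 4 mm below them. 2 mm play to each fence.
- board_end (a point): Middle of the board's plain end face at its y = -120 mm, 18 mm above its origin: the face to push, towards the stand's +y. The face is 12 mm high and 150 mm wide. Sliding takes some 3 to 9 N; the push rises sharply when the dropped feet meet the notch walls.
- catch (a joint): Plain steel bar 14 mm wide, 14 mm high, on the fence at the stand's +x side, turning on a vertical screw. 0 rad: points along the fence to the stand's -y; negative: tip swung outward; grows as the tip swings inward; 1.57 (stop): square across the board, to -x. Starts at -0.4 to -0.1. About 1 N at the tip; stays where left. It clears the board only when that is home, else butts against its side.
- catch_pivot (a point): The screw on which the catch turns, at the level of the bar's underside: 85 mm to +x and 20 mm to -y of the stand's origin, 50.5 mm above the ledge.
- catch_tip (a point): End of the catch's bar, mid-width, on its top face, 69 mm from the screw, 64.5 mm above the ledge.
- seedling_pot: Small terracotta pot with a seedling, 64 mm across, 48 mm high (66 mm with the leaves), loose, on the front half of the board (about y = +60, x = -20 mm of the board). Origin at the centre of its underside.
- basil_pot: Bystander: large terracotta pot of basil, 110 mm across, 95 mm high, 180 mm with the leaves, loose. Origin at the centre of its underside.
- thyme_pot: Bystander: terracotta pot of thyme, 100 mm across, 85 mm high, 135 mm with the leaves, loose. Origin at the centre of its underside.
- snip_holder: Bystander: yellow plastic holder, 70 x 90 x 100 mm, with a pruning snip in it whose handles reach 146 mm, loose. Origin at the centre of its underside.
- bucket: Bystander: small galvanised bucket, 120 mm across, 115 mm high, loose. Origin at the centre of its underside.
- cloche: Bystander: glass cloche, 124 mm across, 142 mm high, loose. Origin at the centre of its underside.
- plant_tray: Bystander: grey silicone plant tray, 100 x 200 x 18 mm, loose, beyond the stand's +x side. Origin at the centre of its underside.
Things that resemble listed ones, but are neither listed nor needed, are in the scene too. Leave any purple look-alike of the seedling_pot alone.

How it is judged (in metres and radians):
On the way, in this order (a step that is already met when the one before it is completed fails the run):
1. the board has dropped into its notches, the catch not yet over it (z of board in the frame of stand below 0.025 m and y of board in the frame of stand between -0.008 and 0.008 m and angle between board's own z axis and vertical below 0.03 rad and value of joint catch below 0.6 rad), for 0.2 s.
2. the catch lies across the board (value of joint catch above 1.3 rad), for 0.2 s.
At the end, for the whole second after the job is handed in: The board lies level in all four notches (origin less than 25 mm above the ledge, within 8 mm of the seat along the rails), at rest; the catch is turned to more than 1.3 rad, across the board; the seedling pot stands upright on the board (z of board in the frame of stand below 0.025 m and y of board in the frame of stand between -0.008 and 0.008 m and angle between board's own z axis and vertical below 0.03 rad and value of joint catch above 1.3 rad and linear speed of board below 0.02 m/s and angle between seedling_pot's own z axis and vertical below 0.15 rad and z of seedling_pot in the frame of board between 0.018 and 0.03 m); the robot touches nothing.
It fails at once if the board is lifted or tipped off its rails (z of board in the frame of stand above 0.042 m or angle between board's own z axis and vertical above 0.12 rad).
It fails at once if the seedling pot is knocked over or lifted off the board (angle between seedling_pot's own z axis and vertical above 0.35 rad or z of seedling_pot in the frame of board above 0.036 m or z of seedling_pot in the frame of board below 0.01 m).
It fails at once if something else on the ledge is shifted by more than 20 mm or tipped (distance of any of basil_pot, thyme_pot, snip_holder, bucket, cloche, plant_tray from where it was at the start of the episode above 0.02 m or angle between any of basil_pot, thyme_pot, snip_holder, bucket, cloche, plant_tray's own z axis and vertical above 0.25 rad).
It also fails if it takes over 51 s, if anything falls off the work surface, if the arm or the gripper's body presses on something with over 40 N, if the wrist force passes 120 N, or if a joint passes its speed limit or range.

## Working session

There is one attempt and no reset: what is moved stays moved. The work goes in short steps, Python scripts to look and compute and a tool call to move; the robot and the scene stay as the last step left them, time stands still between calls to the robot, and variables do not carry over. Pictures are saved under pics/ and viewed, on a budget of 10 in all, crops included, one or two more only if the job needs it, and the job is handed in when it is done.

Besides the shell and the picture viewer there is one more tool, called by a JSON object that holds its "op" and its "data". apply_moves: Moves the arm, as the interface text tells. Shift numbers are shares of 100 mm and turn numbers shares of 90 degrees, none past 1 either way. Its arguments: {"type":"object","properties":{"targets":{"type":"array"},"squeeze":{"type":"number"}},"required":["targets"]}

```bash
mkdir -p pics
cat > h.py <<'E'
from rig import *
import numpy as np, cv2
def grab(n,save=None):
    f=grab_frame(n)
    if save: cv2.imwrite('pics/'+save,f['img'])
    return f
def world(f):
    K=f['intrinsics'];R=cv2.Rodrigues(np.array(f['rvec'],float))[0];t=np.array(f['tvec'],float).reshape(3)
    z=f['range_z'];v,u=np.mgrid[:z.shape[0],:z.shape[1]]
    p=np.stack([(u-K[0,2])/K[0,0]*z,(v-K[1,2])/K[1,1]*z,z],-1)
    w=(p-t)@R; w[z<=0]=np.nan
    return w
def ray(f,u,v,h):
    K=f['intrinsics'];R=cv2.Rodrigues(np.array(f['rvec'],float))[0];t=np.array(f['tvec'],float).reshape(3)
    c=-R.T@t; d=R.T@np.linalg.solve(K,[u,v,1.]); return c+d*(h-c[2])/d[2]
E
python3 - <<'E'
from h import *
a=grab('scene','s1.png');b=grab('top','t1.png')
np.savez('f1.npz',**{k:b[k] for k in b})
np.savez('f2.npz',**{k:a[k] for k in a})
print(read_state())
E
```

```text
{'time': 0.1, 'joint_pos': array([-1.32100521e+00,  3.20226670e-01,  1.56556100e+00, -2.49409636e-05,
        1.25739721e+00, -1.99961641e-02]), 'qvel': array([-0.00083314, -0.00038106, -0.00321643, -0.00237909, -0.00181243,
       -0.00063811]), 'joint_torque': array([ 3.63442978e-04, -4.13332593e+01, -2.32510167e+01,  7.29466346e-02,
        4.21791477e-02, -6.01073725e-05]), 'tcp_pos': array([ 153.1352174 , -553.76061646,  213.20356174]), 'tool_rot': array([ 9.90914808e-01,  1.34488693e-01, -1.03051907e-04, -7.89502998e-04]), 'force': array([ 0.87150505, -0.18162767, -0.08156784]), 'moment': array([0.04264787, 0.01740035, 0.05941104]), 'opening': 91.05211262281948}
```

View pics/t1.png

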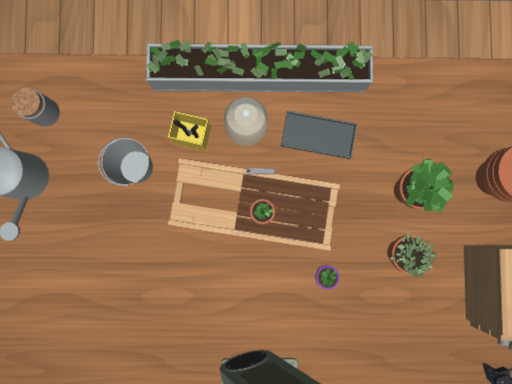

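View pics/s1.png

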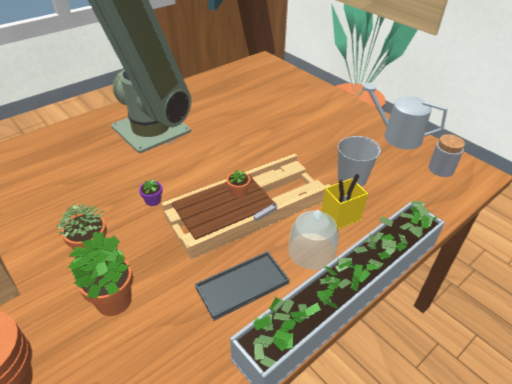

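The top view shows the stand running from (172,193) to (338,215), with the dark board at its right part. The board's plain end is at about (333,215), and the pot at (262,211) stands on it. The catch pivot is near (249,171) and its tip near (273,172). The purple look-alike at (327,277) stands on the ledge, so I leave it alone. The board must go left in the image.

```bash
cat > m.py <<'E'
from h import *
f=dict(np.load('f1.npz'));w=world(f);im=f['img'].astype(int)
hsv=cv2.cvtColor(f['img'],cv2.COLOR_BGR2HSV)
print('px(256,192)->',ray(f,256,192,0), 'ledge z',np.nanmedian(w[280:320,60:150,2]))
reg=np.zeros(im.shape[:2],bool);reg[155:255,160:345]=1
z=w[...,2]
# fence: z 42..60 in region ; pine bright
print('hsv pine',hsv[187,210-5],hsv[217,190],'board',hsv[215,300], 'ledge',hsv[260,200])
pine=reg&(hsv[...,2]>170)&(z>12)
m=pine.astype(np.uint8);n,l,s,_=cv2.connectedComponentsWithStats(m)
pts=np.argwhere(m)[:,::-1]
fen=reg&(abs(z-50)<5)&(hsv[...,2]>150)
P=w[fen][:,:2].astype(np.float32);r=cv2.minAreaRect(P);print('fence rect',r,len(P))
P2=w[pine][:,:2].astype(np.float32);r2=cv2.minAreaRect(P2);print('pine rect',r2,cv2.boxPoints(r2))
dark=reg&(hsv[...,2]<120)&(abs(z-54)<6)
k=dark.astype(np.uint8);k=cv2.morphologyEx(k,cv2.MORPH_OPEN,np.ones((3,3)))
P3=w[k>0][:,:2].astype(np.float32);r3=cv2.minAreaRect(P3);print('board rect',r3,cv2.boxPoints(r3),np.median(w[k>0][:,2]))
c=reg&(abs(z-64)<7)&(hsv[...,1]<80);P4=w[c];print('catch',len(P4),P4[np.argsort(P4[:,1])][[0,-1]] if len(P4) else '')
big=cv2.resize(f['img'][150:260,160:350],None,fx=4,fy=4,interpolation=cv2.INTER_CUBIC);cv2.imwrite('pics/c1.png',big)
E
python3 m.py
```

```text
px(256,192)-> [558.29717435   8.68850224   0.        ] ledge z -0.03614614708270012
hsv pine [ 13 131 162] [ 16 100 216] board [ 11 130 100] ledge [ 14 134 152]
fence rect ((524.534912109375, 14.77496337890625), (439.3731384277344, 180.26499938964844), 80.9073257446289) 1586
pine rect ((524.1453247070312, 14.331329345703125), (440.8436584472656, 179.5809783935547), 80.91942596435547) [[ 400.69247 -189.15701]
 [ 578.02277 -217.49907]
 [ 647.59814  217.81967]
 [ 470.26788  246.16173]]
board rect ((511.58233642578125, -60.92478942871094), (236.7683868408203, 148.19912719726562), 80.85812377929688) [[ 419.61514 -166.03235]
 [ 565.9318  -189.57819]
 [ 603.54956   44.18277]
 [ 457.23285   67.72861]] 53.379241977139124
catch 147 [[615.86706765 -37.94389836  61.19179471]
 [612.9985313   36.81473607  61.00227613]]
```

View pics/c1.png

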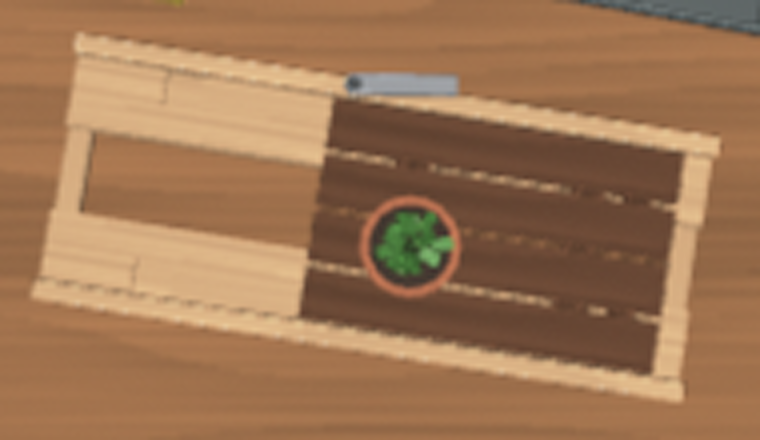

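Stand origin is about (532,64), its +y is (0.158,0.987), and the board is 126 mm short, which agrees with the given sizes (440x180, 240x150, heights 50 and 54). The only confusable thing is the purple pot at (327,277). The crop confirms the terracotta pot on the board, and the catch bar. I'll now approach behind the plain end with the fingers shut.

{"op": "apply_moves", "data": {"targets": [[0.2,0.2,0,0,0,-0.07,1],[0.4,0.4,0,0,0,-0.14,1],[0.6,0.6,0,0,0,-0.21,1],[0.8,0.8,0,0,0,-0.273,1],[1,1,0,0,0,-0.273,1]]}}

```text
time: 0.52
tcp_pos: [253.8, -453.0, 213.6]
tool_rot: [0.997, -0.081, -0.0, -0.0]
force: [0.1, -0.9, 0.8]
opening: 60.8
```

{"op": "apply_moves", "data": {"targets": [[0.2,0.2,0,0,0,0,1],[0.4,0.4,0,0,0,0,1],[0.6,0.6,0,0,0,0,1],[0.8,0.8,0,0,0,0,1],[1,1,0,0,0,0,1]]}}

```text
time: 0.93
tcp_pos: [353.9, -352.9, 213.7]
tool_rot: [0.997, -0.079, -0.0, -0.0]
force: [-0.3, -0.2, -0.8]
opening: 27.0
```

{"op": "apply_moves", "data": {"targets": [[0.2,0.2,0,0,0,0,1],[0.4,0.4,0,0,0,0,1],[0.6,0.6,0,0,0,0,1],[0.8,0.8,0,0,0,0,1],[1,1,0,0,0,0,1]]}}

```text
time: 1.35
tcp_pos: [453.8, -252.9, 213.6]
tool_rot: [0.997, -0.079, -0.0, -0.0]
force: [0.5, 0.3, -0.6]
opening: 0.3
```

{"op": "apply_moves", "data": {"targets": [[0.15,0.2,0,0,0,0,1],[0.3,0.4,0,0,0,0,1],[0.35,0.42,0,0,0,0,1],[0.35,0.42,0,0,0,0,1]]}}

```text
time: 1.68
tcp_pos: [489.0, -211.4, 213.5]
tool_rot: [0.997, -0.078, -0.0, 0.0]
force: [-0.1, -0.9, 0.8]
opening: 0.9
```

```bash
cat >> h.py <<'E'
O=np.array([532.3,64.]);Y=np.array([.158,.987]);X=np.array([.987,-.158])
def stand(p): d=np.asarray(p)[:2]-O; return d@X,d@Y
E
python3 - <<'E'
from h import *
s=read_state();print(s['tcp_pos'],s['tool_rot'],stand(s['tcp_pos']),s['opening'],s['time'])
try: print(tcp_to_grasp)
except Exception as e: print(e)
f=grab('wrist');w=world(f)
cv2.imwrite('pics/w1.png',f['img'])
b=grab('top')
t=world(b);z=t[...,2]
d=t[...,:2]-O;y=d@Y;x=d@X
m=(z>58)&(z<200)
# tall stuff near the catch, in stand frame
for n,(r0,r1,c0,c1) in dict(cloche=(95,150,222,272),tray=(110,160,280,358),basil=(155,218,395,458),thyme=(232,280,385,440),snip=(108,150,165,212)).items():
    q=np.zeros_like(m);q[r0:r1,c0:c1]=1;q&=(z>10)
    print(n,'x',np.percentile(x[q],[1,99]).round(),'y',np.percentile(y[q],[1,99]).round(),'z',np.percentile(z[q],99).round())
E
```

```text
[ 489.03668576 -211.36847545  213.52294897] [ 9.96945767e-01 -7.80964723e-02 -2.71630073e-04  6.50668423e-05] (np.float64(0.8073279643375922), np.float64(-278.62428891931205)) 0.8646637859497135 1.6833
-18.8
cloche x [161. 268.] y [-48.  64.] z 140.0
tray x [171. 274.] y [-298.  -99.] z 23.0
basil x [ -6. 172.] y [-519. -238.] z 591.0
thyme x [-110.  -24.] y [-479. -257.] z 616.0
snip x [127. 200.] y [104. 195.] z 146.0
```

View pics/w1.png

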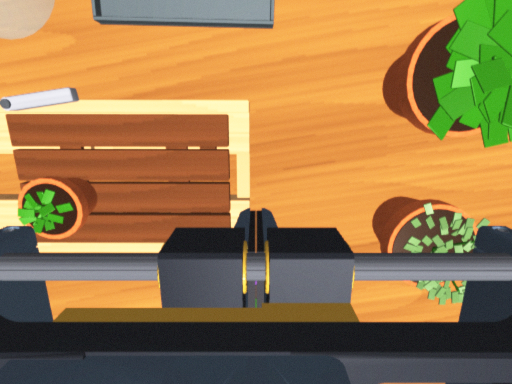

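The wrist view shows the shut fingers just behind the board end (229,175). The thyme at (437,250) and basil at (465,80) sit to the right, so I'll check that the gripper body clears them before going down.

Run:
```python
from h import *
b=dict(np.load('f1.npz'));t=world(b);z=t[...,2];d=t[...,:2]-O;y=d@Y;x=d@X
for n,(r0,r1,c0,c1) in dict(basil=(155,218,395,458),thyme=(232,280,385,440)).items():
    q=np.zeros(z.shape,bool);q[r0:r1,c0:c1]=1;q&=(z>30)
    print(n,'x',np.percentile(x[q],[0,100]).round(),'y',np.percentile(y[q],[0,100]).round(),'z',z[q].max().round())
p=np.zeros(z.shape,bool);p[198:224,248:276]=1;p&=(z>95);print('seedling',np.nanmean(x[p]),np.nanmean(y[p]),z[p].max())
```

```text
basil x [ 49. 182.] y [-529. -415.] z 183.0
thyme x [-120.  -12.] y [-525. -417.] z 134.0
seedling -17.523742994978935 -72.84959648306555 123.61262680247835
```

Clear by more than 40 mm. Going down to z of about 32.

{"op": "apply_moves", "data": {"targets": [[0,0,-0.3,0,0,0,1],[0,0,-0.6,0,0,0,1],[0,0,-0.8,0,0,0,1],[0,0,-1,0,0,0,1],[0,0,-1,0,0,0,1]]}}

```text
time: 2.2
tcp_pos: [484.6, -212.2, 110.3]
tool_rot: [0.997, -0.08, -0.004, -0.001]
force: [-0.2, -0.9, -0.5]
opening: 0.3
```

{"op": "apply_moves", "data": {"targets": [[0,0,-0.3,0,0,0,1],[0,0,-0.6,0,0,0,1],[0,0,-0.81,0,0,0,1],[0,0,-0.81,0,0,0,1]]}}

```text
time: 2.53
tcp_pos: [485.4, -212.0, 30.3]
tool_rot: [0.997, -0.08, -0.003, -0.001]
force: [-0.7, -0.0, -0.5]
opening: 0.5
```

{"op": "apply_moves", "data": {"targets": [[0.006,0.04,0,0,0,0,1],[0.013,0.08,0,0,0,0,1],[0.019,0.12,0,0,0,0,1],[0.025,0.16,0,0,0,0,1],[0.032,0.2,0,0,0,0,1]]}}

```text
time: 2.95
tcp_pos: [492.2, -192.0, 34.2]
tool_rot: [0.997, -0.079, 0.001, 0.0]
force: [-0.2, -0.7, -0.6]
opening: 0.8
```

{"op": "apply_moves", "data": {"targets": [[0.005,0.03,0,0,0,0,1],[0.01,0.06,0,0,0,0,1],[0.015,0.09,0,0,0,0,1],[0.02,0.12,0,0,0,0,1],[0.024,0.15,0,0,0,0,1]]}}

```text
time: 3.37
tcp_pos: [495.0, -178.9, 34.2]
tool_rot: [0.997, -0.079, 0.002, 0.002]
force: [-0.6, -6.9, 2.8]
opening: 0.1
```

{"op": "apply_moves", "data": {"targets": [[0.005,0.03,0,0,0,0,1],[0.01,0.06,0,0,0,0,1],[0.015,0.09,0,0,0,0,1],[0.02,0.12,0,0,0,0,1],[0.024,0.15,0,0,0,0,1]]}}

```text
time: 3.78
tcp_pos: [497.4, -163.9, 34.1]
tool_rot: [0.997, -0.079, 0.002, 0.002]
force: [-1.2, -7.4, 3.0]
opening: 0.3
```

{"op": "apply_moves", "data": {"targets": [[0.005,0.03,0,0,0,0,1],[0.01,0.06,0,0,0,0,1],[0.015,0.09,0,0,0,0,1],[0.02,0.12,0,0,0,0,1],[0.024,0.15,0,0,0,0,1]]}}

```text
time: 4.2
tcp_pos: [499.7, -148.9, 34.2]
tool_rot: [0.997, -0.078, 0.002, 0.002]
force: [-1.3, -7.7, 3.1]
opening: 0.6
```

{"op": "apply_moves", "data": {"targets": [[0.005,0.03,0,0,0,0,1],[0.01,0.06,0,0,0,0,1],[0.015,0.09,0,0,0,0,1],[0.02,0.12,0,0,0,0,1],[0.024,0.15,0,0,0,0,1]]}}

```text
time: 4.62
tcp_pos: [502.1, -133.8, 34.2]
tool_rot: [0.997, -0.078, 0.001, 0.002]
force: [-0.2, -7.4, 3.1]
opening: 0.5
```

```bash
cat > b.py <<'E'
from h import *
s=read_state();print('tcp',stand(s['tcp_pos']),s['tcp_pos'][2],s['force'],s['time'])
f=grab('top');w=world(f);hsv=cv2.cvtColor(f['img'],cv2.COLOR_BGR2HSV);z=w[...,2]
d=w[...,:2]-O;x=d@X;y=d@Y
k=(abs(x)<76)&(y>-260)&(y<150)&(hsv[...,2]<125)&(z>36)&(z<62)
k=cv2.morphologyEx(k.astype(np.uint8),cv2.MORPH_OPEN,np.ones((3,3)))>0
print('board front y',np.percentile(y[k],99.5),'rear',np.percentile(y[k],.5),'x',np.percentile(x[k],[.5,99.5]),'z',np.median(z[k]), 'z front/rear',np.median(z[k&(y>0)]),np.median(z[k&(y<0)]))
c=(hsv[...,1]<80)&(abs(z-62)<7)&(x>0)&(x<175)&(abs(y+20)<80);P=np.c_[x[c],y[c]];print('catch',len(P),P.min(0),P.max(0),cv2.minAreaRect(P.astype(np.float32)))
E
python3 b.py
```

```text
tcp (np.float64(1.4551962791682058), np.float64(-200.03886967862147)) 34.155283090086435 [-0.23283451 -7.38367595  3.10586884] 4.6167
board front y 48.41150085165247 rear -176.3646793623364 x [-73.92967809  72.58458321] z 53.50127216611535 z front/rear 53.582556055199504 53.47327745794584
catch 198 [ 78.93527488 -88.47716579] [174.60435415  46.44725092] ((130.95974731445312, -20.0504150390625), (149.32003784179688, 66.95135498046875), 37.285675048828125)
```

The board slides steadily at about 7 N with roughly 71 mm to go. It should be home when the TCP is near y = -129 in the stand frame.

{"op": "apply_moves", "data": {"targets": [[0.006,0.04,0,0,0,0,1],[0.013,0.08,0,0,0,0,1],[0.019,0.12,0,0,0,0,1],[0.025,0.16,0,0,0,0,1],[0.032,0.2,0,0,0,0,1]]}}

```text
time: 5.08
tcp_pos: [505.2, -113.8, 34.1]
tool_rot: [0.997, -0.078, 0.001, 0.002]
force: [-1.8, -6.7, 2.5]
opening: 0.2
```

{"op": "apply_moves", "data": {"targets": [[0.006,0.04,0,0,0,0,1],[0.013,0.08,0,0,0,0,1],[0.019,0.12,0,0,0,0,1],[0.025,0.16,0,0,0,0,1],[0.032,0.2,0,0,0,0,1]]}}

```text
time: 5.5
tcp_pos: [508.3, -93.7, 34.1]
tool_rot: [0.997, -0.078, 0.001, 0.002]
force: [-1.5, -8.0, 4.3]
opening: 0.3
```

{"op": "apply_moves", "data": {"targets": [[0.005,0.03,0,0,0,0,1],[0.01,0.06,0,0,0,0,1],[0.015,0.09,0,0,0,0,1],[0.02,0.12,0,0,0,0,1],[0.024,0.15,0,0,0,0,1]]}}

```text
time: 5.92
tcp_pos: [510.7, -78.8, 34.2]
tool_rot: [0.997, -0.078, 0.001, 0.002]
force: [-1.2, -7.3, 3.6]
opening: 0.2
```

{"op": "apply_moves", "data": {"targets": [[0.003,0.015,0,0,0,0,1],[0.005,0.03,0,0,0,0,1],[0.008,0.045,0,0,0,0,1],[0.01,0.06,0,0,0,0,1]]}}

```text
time: 6.25
tcp_pos: [511.6, -72.8, 34.1]
tool_rot: [0.997, -0.078, 0.001, 0.002]
force: [-0.9, -8.0, 4.3]
opening: 0.2
```

```bash
python3 b.py
```

```text
tcp (np.float64(1.2186221739849346), np.float64(-138.31760817453386)) 34.102811779137944 [-0.86154146 -7.97580846  4.28056293] 6.25
board front y 110.08131921727677 rear -96.14352262017559 x [-74.39031562  72.27119765] z 53.485680679918175 z front/rear 53.534177570055206 53.43811271014857
catch 195 [ 43.05582374 -93.78588494] [174.96640966  46.41225444] ((114.8323745727539, -31.967086791992188), (189.0806884765625, 67.90133666992188), 37.12799835205078)
```

{"op": "apply_moves", "data": {"targets": [[0.002,0.01,0,0,0,0,1],[0.003,0.02,0,0,0,0,1],[0.005,0.03,0,0,0,0,1],[0.006,0.04,0,0,0,0,1]]}}

```text
time: 6.63
tcp_pos: [512.1, -67.8, 33.7]
tool_rot: [0.997, -0.079, 0.001, 0.001]
force: [-1.1, -6.3, 3.4]
opening: 0.3
```

{"op": "apply_moves", "data": {"targets": [[0.002,0.01,0,0,0,0,1],[0.003,0.02,0,0,0,0,1]]}}

```text
time: 6.8
tcp_pos: [512.2, -66.4, 33.7]
tool_rot: [0.997, -0.078, 0.001, 0.001]
force: [-0.7, -6.7, 3.2]
opening: 0.3
```

```bash
python3 b.py
```

```text
tcp (np.float64(0.7706337116003428), np.float64(-131.9087660162487)) 33.7138563603562 [-0.7194948  -6.72888895  3.24537834] 6.8
board front y 115.87451477275553 rear -88.48679041184951 x [-74.39623168  71.4810211 ] z 45.65972301107063 z front/rear 45.738263909010584 45.552019073464436
catch 191 [ 78.12552543 -88.57796694] [174.25768331  46.48081465] ((130.14617919921875, -19.043174743652344), (150.90628051757812, 66.33857727050781), 38.84360885620117)
```

It dropped: the top is at z = 45.7, down 8 mm and level, with board y at about -3. Next I back off, rise, and work out the catch sweep.

{"op": "apply_moves", "data": {"targets": [[-0.016,-0.1,0,0,0,0,1],[-0.032,-0.2,0,0,0,0,1],[-0.032,-0.2,0.3,0,0,0,1],[-0.032,-0.2,0.6,0,0,0,1],[-0.032,-0.2,0.9,0,0,0,1]]}}

```text
time: 7.27
tcp_pos: [507.7, -85.6, 123.5]
tool_rot: [0.997, -0.08, -0.001, -0.0]
force: [1.8, -0.3, 0.3]
opening: 0.3
```

```bash
python3 b.py
python3 - <<'E'
from h import *
s=read_state();print(s['tcp_pos'],s['force'])
f=grab('top','t2.png');w=world(f);z=w[...,2];d=w[...,:2]-O;x=d@X;y=d@Y
hsv=cv2.cvtColor(f['img'],cv2.COLOR_BGR2HSV)
c=(hsv[...,1]<90)&(z>54)&(z<72)&(x>70)&(x<125)&(y<-5)&(y>-105)
P=np.c_[x[c],y[c]].astype(np.float32);r=cv2.minAreaRect(P);print(len(P),r)
tip=P[P[:,1]<-60].mean(0);root=P[P[:,1]>-40].mean(0);dd=tip-root;a=np.arctan2(-dd[0],-dd[1]);print('theta',a,'root',root,'tip',tip)
for th in [a,0,.25,.5,.75,1,1.25,1.5,1.6]:
    off=16*abs(np.cos(th))+9*abs(np.sin(th))+7+(14 if th==a else 0)
    p=np.array([85,-20])+48*np.array([-np.sin(th),-np.cos(th)])+off*np.array([np.cos(th),-np.sin(th)])
    print(round(th,2),p.round(1),(O+p[0]*X+p[1]*Y).round(1))
E
```

```text
tcp (np.float64(-0.679218241574234), np.float64(-151.53788042166738)) 123.480637421878 [ 1.77305566 -0.29359691  0.26920222] 7.2667
board front y 116.1899629130849 rear -117.21677341053814 x [-74.31944672  71.61435732] z 45.577709315733735 z front/rear 45.64968724694652 45.484002153078194
catch 196 [ 79.15618785 -88.02165136] [174.98406429  46.6075785 ] ((131.25906372070312, -20.1739501953125), (149.89849853515625, 67.62300109863281), 37.30512619018555)
[511.77226775 -86.29204539 129.70007392] [ 2.26018064 -1.09114387  3.48463889]
160 ((88.29647064208984, -51.240814208984375), (14.185935974121094, 74.74818420410156), 9.331005096435547)
theta -0.14114805 root [ 85.40337  -27.991554] tip [ 91.961334 -74.14417 ]
-0.14 [129.5 -62.2] [650.3 -17.8]
0 [108. -68.] [628.2 -20.2]
0.25 [ 97.1 -72.6] [616.6 -23. ]
0.5 [ 84.2 -74.3] [603.7 -22.6]
0.75 [ 70.5 -72.1] [590.5 -18.2]
1 [ 57.2 -65.5] [578.4  -9.7]
1.25 [ 45.9 -54.7] [569.    2.8]
1.5 [ 38.3 -40.5] [563.7  18. ]
1.6 [ 36.5 -35.1] [562.8  23.6]
```

View pics/t2.png

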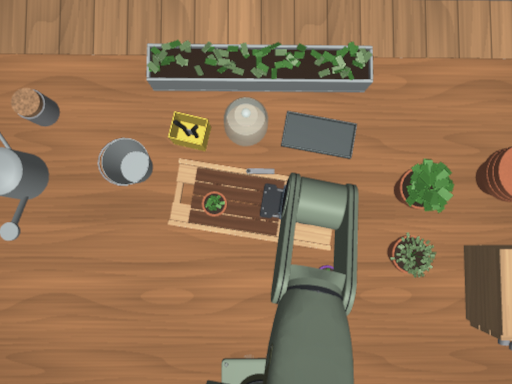

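The board is home with the pot standing at (214,204), and the catch (247–274,171) is at about -0.15 rad. I'm moving outside the catch, then down to z of about 57.

{"op": "apply_moves", "data": {"targets": [[0.2,0.1,0,0,0,0,1],[0.4,0.2,0,0,0,0,1],[0.6,0.3,0,0,0,0,1],[0.8,0.4,0,0,0,0,1],[1,0.5,0,0,0,0,1]]}}

```text
time: 7.78
tcp_pos: [608.6, -35.0, 121.8]
tool_rot: [0.997, -0.08, -0.001, -0.0]
force: [0.6, -0.9, 0.1]
opening: 0.3
```

{"op": "apply_moves", "data": {"targets": [[0.2,0.1,0,0,0,0,1],[0.39,0.18,0,0,0,0,1],[0.39,0.18,0,0,0,0,1],[0.39,0.18,0,0,0,0,1]]}}

```text
time: 8.12
tcp_pos: [647.0, -17.2, 121.3]
tool_rot: [0.997, -0.079, -0.001, 0.0]
force: [0.1, -0.7, 1.2]
opening: 0.5
```

{"op": "apply_moves", "data": {"targets": [[0,0,-0.2,0,0,0,1],[0,0,-0.4,0,0,0,1],[0,0,-0.6,0,0,0,1],[0,0,-0.7,0,0,0,1],[0,0,-0.7,0,0,0,1]]}}

```text
time: 8.53
tcp_pos: [644.4, -17.8, 50.1]
tool_rot: [0.997, -0.08, -0.003, 0.0]
force: [-0.1, -0.3, 0.7]
opening: 0.3
```

{"op": "apply_moves", "data": {"targets": [[0,0,0,0,0,0,1],[0,0,0,0,0,0,1]]}}

```text
time: 8.7
tcp_pos: [648.1, -17.5, 54.2]
tool_rot: [0.997, -0.08, 0.001, 0.0]
force: [0.4, 1.1, 0.1]
opening: 0.5
```

{"op": "apply_moves", "data": {"targets": [[-0.05,0,0.03,0,0,0,1],[-0.12,-0.02,0.03,0,0,0,1],[-0.2,-0.03,0.03,0,0,0,1],[-0.26,-0.04,0.03,0,0,0,1],[-0.31,-0.05,0.03,0,0,0,1]]}}

```text
time: 9.12
tcp_pos: [616.0, -22.3, 56.6]
tool_rot: [0.997, -0.079, 0.001, -0.0]
force: [1.3, -0.5, -0.5]
opening: 0.8
```

{"op": "apply_moves", "data": {"targets": [[-0.07,0,0,0,0,0,1],[-0.13,0,0,0,0,0,1],[-0.2,0.02,0,0,0,0,1],[-0.26,0.05,0,0,0,0,1],[-0.26,0.05,0,0,0,0,1]]}}

```text
time: 9.53
tcp_pos: [588.6, -16.7, 55.8]
tool_rot: [0.997, -0.079, -0.001, 0.0]
force: [-0.6, -0.9, -0.2]
opening: 0.4
```

Run:
```python
from h import *
s=read_state();print(s['tcp_pos'],stand(s['tcp_pos']),s['force'])
grab('wrist','w3.png')
```

```text
[588.62030281 -16.71143258  55.81200316] (np.float64(68.34054522459448), np.float64(-70.76357611234933)) [-0.64295407 -0.89482931 -0.15272091]
```

View pics/w3.png

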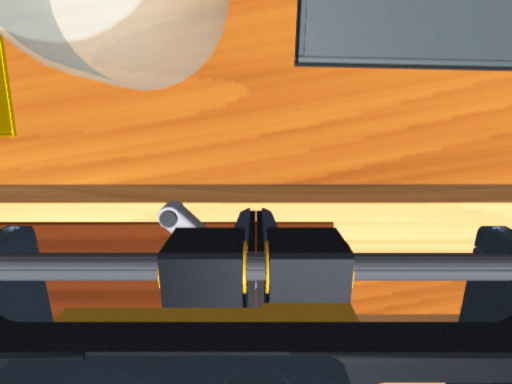

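The wrist view shows the catch turning inward, from its pivot at (172,216) to the lower right behind the fingers. I continue the arc.

{"op": "apply_moves", "data": {"targets": [[-0.06,0.04,0.01,0,0,0,1],[-0.11,0.08,0.01,0,0,0,1],[-0.16,0.14,0.01,0,0,0,1],[-0.2,0.21,0.01,0,0,0,1],[-0.23,0.28,0.01,0,0,0,1]]}}

```text
time: 10.0
tcp_pos: [566.8, 11.5, 57.0]
tool_rot: [0.997, -0.079, -0.0, 0.0]
force: [0.3, -0.7, 0.0]
opening: 0.6
```

{"op": "apply_moves", "data": {"targets": [[-0.01,0.04,0,0,0,0,1],[-0.02,0.08,0,0,0,0,1],[-0.02,0.11,0,0,0,0,1]]}}

```text
time: 10.25
tcp_pos: [565.2, 21.8, 57.0]
tool_rot: [0.997, -0.079, -0.0, 0.001]
force: [0.6, -10.4, 1.8]
opening: 0.4
```

{"op": "apply_moves", "data": {"targets": [[0,0.015,0,0,0,0,1],[0,0.03,0,0,0,0,1]]}}

```text
time: 10.42
tcp_pos: [565.2, 21.9, 57.0]
tool_rot: [0.997, -0.078, -0.0, 0.003]
force: [-1.5, -15.5, 1.8]
opening: 0.3
```

Run:
```python
from h import *
s=read_state();print(s['tcp_pos'],stand(s['tcp_pos']),s['force'])
```

```text
[565.21513813  21.92709682  56.96063591] (np.float64(39.134760035133965), np.float64(-36.32536361130282)) [ -1.54655354 -15.52252088   1.835372  ]
```

The catch is at its stop: the force jumped to 15 N and the TCP stopped at y = -36, as predicted. I back off, rise clear and check.

{"op": "apply_moves", "data": {"targets": [[-0.02,-0.1,0,0,0,0,1],[-0.04,-0.2,0,0,0,0,1],[-0.04,-0.2,0.3,0,0,0,1],[-0.04,-0.2,0.6,0,0,0,1],[-0.04,-0.2,0.9,0,0,0,1]]}}

```text
time: 10.83
tcp_pos: [560.8, 4.4, 147.5]
tool_rot: [0.997, -0.08, -0.001, -0.0]
force: [1.7, -0.3, -0.4]
opening: 0.4
```

{"op": "apply_moves", "data": {"targets": [[-0.05,-0.3,0.3,0,0,0,1],[-0.1,-0.6,0.5,0,0,0,1],[-0.15,-0.9,0.5,0,0,0,1],[-0.16,-1,0.5,0,0,0,1],[-0.16,-1,0.5,0,0,0,1]]}}

```text
time: 11.25
tcp_pos: [544.9, -97.2, 196.9]
tool_rot: [0.997, -0.081, -0.0, -0.0]
force: [0.8, 0.8, 0.3]
opening: 0.7
```

```bash
python3 b.py
python3 - <<'E'
from h import *
f=grab('top')
cv2.imwrite('pics/c4.png',cv2.resize(f['img'][90:270,150:350],None,fx=3,fy=3,interpolation=cv2.INTER_CUBIC))
w=world(f);z=w[...,2];d=w[...,:2]-O;x=d@X;y=d@Y;hsv=cv2.cvtColor(f['img'],cv2.COLOR_BGR2HSV)
c=(hsv[...,1]<90)&(z>54)&(z<72)&(x>5)&(x<100)&(abs(y+20)<25);P=np.c_[x[c],y[c]].astype(np.float32)
tip=P[P[:,0]<35].mean(0);root=P[P[:,0]>65].mean(0);v=tip-root;print('theta',np.arctan2(-v[0],-v[1]),root,tip)
b=dict(np.load('f1.npz'));a0,a1=cv2.cvtColor(b['img'],6),cv2.cvtColor(f['img'],6)
for n,(r0,r1,c0,c1) in dict(cloche=(95,150,222,272),tray=(110,160,280,358),basil=(160,215,400,455),thyme=(232,280,390,436),snip=(108,150,165,212),bucket=(135,190,95,155)).items(): print(n,'mean diff',cv2.absdiff(a0,a1)[r0:r1,c0:c1].mean())
E
```

```text
tcp (np.float64(37.88328250909975), np.float64(-157.12720307093042)) 196.92813640803075 [0.78998647 0.81125281 0.25661123] 11.25
board front y 115.95038954676778 rear -118.05220409475815 x [-74.33804721  71.1478545 ] z 45.62527017116435 z front/rear 45.721077849332104 45.52748704828806
catch 183 [ 16.51159623 -29.40813631] [174.44376164  46.54935716] ((95.4256820678711, 9.15388298034668), (75.95957946777344, 157.47781372070312), 89.57556915283203)
theta 1.5724714 [ 77.24531  -20.603186] [ 25.410728 -20.51636 ]
cloche mean diff 4.947636363636364
tray mean diff 6.1692307692307695
basil mean diff 3.530578512396694
thyme mean diff 3.6394927536231885
snip mean diff 4.013677811550152
bucket mean diff 4.284545454545454
```

View pics/c4.png

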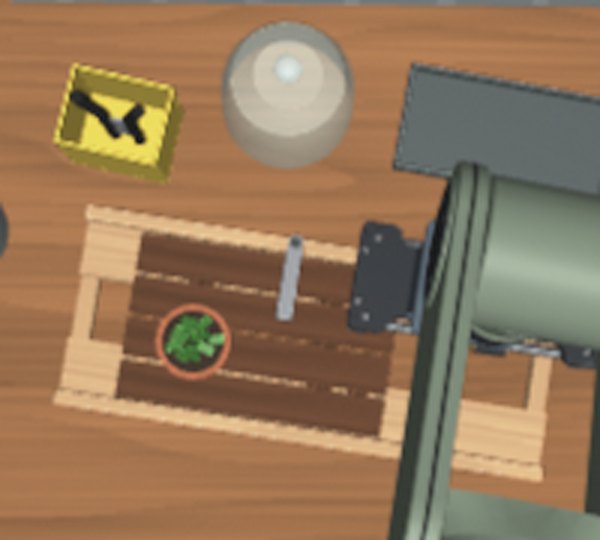

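The crop shows the catch square across the board, from (295,242) to (285,318). The pot stands upright at (193,341), the neighbours haven't moved, and the arm touches nothing. Handing in.

```bash
python3 -c "
from rig import *
print(job_done())"
```

```text
the job is handed in; nothing more can be done
None
```

The board is home in its notches with the catch turned across it, and I've handed the job in (no verdict is reported). I pushed the board about 124 mm with the shut fingers until it dropped. Then I swept the catch round to its stop, where the force rose to about 15 N, and backed the arm off clear.

| Check | Last measurement |
|---|---|
| Board height | Top at z = 45.6 mm, 8 mm lower than when riding on the rails, and level |
| Board position along the rails | About y = -3 mm, roughly 2 mm uncertain, against the 8 mm limit |
| Catch angle | 1.57 rad |
| Seedling pot | Upright on the board |
| Other things on the ledge | No visible shift |
| Arm | Touching nothing, with the tool at z = 197 mm |

- **Board position:** the board rests near the rear side of its 4 mm of notch play, not in the middle.
- **Catch readout:** my first rough catch-size measurement also picked up the glass cloche, so I ignored it and re-measured the catch with a tighter mask.
- **Neighbours:** I checked these only by comparing top-view images before and after, not by measuring each one. The arm hid part of the plant tray in the final crop.

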